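Jog the display turntable until its ornament faces the visitor

ROBOT

A 6-joint arm with a two-finger parallel gripper is mounted at the origin on the work surface. World frame = base frame: x ahead of the robot, y to its left, z up, the work surface at z = 0. Lengths are in m, angles in rad, forces in N, time in s.
With the tool pointing down it reaches from about 0.375 to 0.9 m from the base axis. Payload 3.1 kg.
Tool frame: the origin (TCP) lies midway between the tips of the shut fingers; the grasp point (between the pads) lies 19 mm behind it (r.grasp_offset is the distance from the TCP to the grasp point, in m); z points along the fingers, y is the line along which they close (so a half turn about z gives the same grasp; the last joint's range is limited). The gripper opens to 85 mm and grips with 20 to 120 N. Pads are 22 mm wide; open, the fingers measure 114 mm over their backs; the gripper's body (76 mm by 85 mm) begins 54 mm behind the grasp point. The pads swing forward as they close: fully open they stand 13 mm farther back than shut.
Start: joints at [1.161, 0.527, 1.433, -0, 1.181, -0.178], TCP at [0.144, 0.608, 0.231] pointing down, gripper open.
Joint ranges: [-3.08, 3.08], [-0.75, 2.2], [0.22, 2.44], [-1.43, 4.57], [0, 2.65], [-2.85, 2.85]. Speed limits (rad/s): [2.79, 2.79, 3.14, 3.14, 3.14, 3.14].

INTERFACE

Orientations are given as a rotation vector (axis times angle).
In Python, from bench import r, read_camera, finder gives the robot as it stands. Calls block until the motion is done:
- r.goto(position, orientation): joint-space move of the TCP to a pose.
- r.move_linear(position, vel=0.15, attitude=None, f_stop=None): straight line of the TCP; attitude=None keeps the orientation; vel is the mean speed in m/s. With f_stop (N) it stops when the force on the tool has changed by that much, and returns True; else False.
- r.goto_joints(angles): joint-space move.
- r.command_gripper(opening): opening from 0.0 (shut) to 1.0 (fully open); the grip force is fixed at half the most; returns when the fingers have stopped.
- r.pause(seconds).
- r.solve_ik(position, orientation): joint angles nearest the present ones, or None.
- r.get_state(): the state.
- read_camera(name): name is "side" or "top" or "wrist"; returns a dict with "pixels" (480x640x3 uint8, red, green, blue), "depth" (480x640 float32, m along the optical axis (not along the pixel's ray), 0 where there is no reading), "K" (3x3 intrinsics, pixels), "R" (3x3) and "t" (3): a world point X has camera coordinates R X + t; the wrist camera has in their place "hand_eye" (4x4, takes a point from camera to tool coordinates, whose origin is the TCP and whose axes are the flange's). Camera axes: x right, y down, z forward; pixel columns grow to the right and rows downward; lengths in m; the calibration is good to about 2 mm. A picture is of the moment at which its call begins: read the wrist's pose just before it.
A pose or a line that the arm cannot do raises r.Unreachable and nothing moves.
- r.hand_in(): hands the job in; it is judged then, once.
Trained networks look in a picture, given as the dict that the camera call returned (one of the last four; its "shot" number tells which), for a name from the list of things; names that differ only in an ending like _2 or _b are one class to them, and where a whole thing is asked for, a point or a joint stands for the part that bears it (a point fixed in the world has none). Each returns a list of dicts, best first, with "confidence" (0 to 1); they miss things now and then, are a little off and sometimes report something else, mostly with a low value. They report only what shows in the picture. A call takes as long as a camera call. They do not tell look-alikes from the thing itself.
- finder.find_in(target, picture): "bbox" ([left, top, right, bottom] in pixels, round what is visible of it).
The state is a dict: "t": time; "joints": joint angles; "qd": joint speeds; "tau": joint torques, N m; "tcp_pos": TCP position; "ee_rot": TCP orientation; "contact_force": force on the tool from outside, world axes, zero at the start; "wrist_torque": the same for the moment, N m; "grip_width": opening from 0.0 (shut) to 1.0 (fully open); "grasp_force": force on a finger pad.
Only numpy, scipy, OpenCV 4.12 (cv2) and the standard library are available. Lean on these libraries where they do the work, as an engineer would, in place of code of your own. Each camera call takes 0.05 s, during which the arm holds its last target. There are 200 camera calls.

TASK

Turn the motorised display turntable so that its yellow pointer comes to rest over the green mark: slide the clear hood fully off the red jog button on the grey console, hold the button down in one long steady press until the pointer reaches the green mark, and let go. Then slide the hood fully back over the button. Do not touch the turntable or its ornament, and leave the cards and the knife beside the console where they lie.

Things in the scene. Friction and masses are not known exactly. Their poses are not given: they have to be found in the camera images.
- console: Grey control box fixed to the desk, 120 (its x) x 190 (its y) x 40 mm high, origin at the centre of its underside, z up; it is turned up to 0.5 rad about the vertical. Left or right of the robot, the turntable on the other side. On its top the red jog button stands at x = 0, y = -45 mm, in a round yellow collar 44 mm across and 12 mm high (top 52 mm above the desk).
- jog (a joint): Press depth of the red jog button in m: 0 = up, 0.006 = fully down. Momentary: a spring lifts it again; it begins to move at 1.5 N and is fully down at 5 N. While it is down more than about 1 mm the turntable turns clockwise, seen from above, at a steady 0.20 to 0.21 rad/s (12 degrees per second); when it comes up the turntable stops at once.
- jog_top (a point): Centre of the top face of the red jog button, a cap 32 mm across; 62 mm above the desk when up, 10 mm proud of its collar. It is pressed straight down. While the hood is shut it stands under the hood's roof.
- cover (a joint): Position of the clear hood in m along the console's +y: 0 = shut, over the button; 0.085 = fully open, against its stop. It slides with 2 N of friction and stays where it is left.
- cover_tab (a point): Centre of the top face of the black tab on the hood, 96 mm above the desk. The tab is an upright bar 44 mm (along the console's x) x 12 mm (along y) x 24 mm high in the middle of the hood's roof, to be pushed sideways. The hood is a clear plastic tunnel 84 (x) x 70 mm (y), its flat roof 72 mm above the desk, side walls down to the console, both ends (towards +y and -y) open; the tab is over its centre.
- stand: Fixed base of the motorised turntable: a red box 220 x 220 x 50 mm with a black dial plate 320 mm across on it, origin at the centre of its underside, z up; turned up to 0.5 rad. The green mark lies at its +x side. The wooden disc on it is 260 mm across with its top 80 mm above the desk and bears a steel horned ornament 160 mm wide reaching 213 mm above the desk.
- turntable (a joint): Angle of the wooden disc in rad: 0 when the yellow pointer is exactly over the middle of the green mark; negative at the start (about -1.5 to -0.75); grows as the disc turns clockwise seen from above. It only runs that way, driven while the jog button is down, so running past the mark cannot be undone.
- pointer (a point): Outer tip of the yellow pointer, a bar 14 mm wide on the disc's rim, 147 mm from the disc's axis, 85 mm above the desk.
- green_mark (a point): Top of the green mark on the dial plate, 147 mm from the disc's axis, 60 mm above the desk; the mark is 36 mm long along the rim (about 0.12 rad either side of its middle). The pointer is right when its centre line lies over the green.
- cards: Bystander: stack of white cards with a blue top, 60 x 100 x 26 mm, beyond the console. Origin at the centre of its underside.
- sheath: Bystander: sheathed knife with an ivory handle, 30 x 200 x 16 mm, lying along its y on the robot's side of the console. Origin on its underside, about mid-length.
Mind the look-alikes: they are no part of the job. Leave any turquoise look-alike of the console alone.

How it is judged:
On the way, in this order (a step that is already met when the one before it is completed fails the run):
1. The hood is slid fully off the button (at least 75 of its 85 mm) (value of joint cover above 0.075 m), for 0.2 s.
2. The jog button is held down (more than 1.5 mm) without a break for 2.5 s (value of joint jog above 0.0015 m), for 2.5 s.
3. The button is let go and the turntable stands with the pointer over the green mark (within 0.14 rad), the hood still open (value of joint turntable between -0.14 and 0.14 rad and value of joint jog below 0.0012 m and velocity of joint turntable below 0.02 rad/s and value of joint cover above 0.04 m), for 0.2 s.
At the end, for the whole second after the job is handed in: The turntable stands still with its pointer over the green mark (within 0.14 rad), the jog button is up, and the hood is back over it (within 8 mm of shut) (value of joint turntable between -0.14 and 0.14 rad and value of joint jog below 0.0012 m and value of joint cover below 0.008 m and velocity of joint turntable below 0.02 rad/s); the robot touches nothing.
It fails at once if The robot touches the turntable, its base or its ornament (contact force between any of the fingers, the arm and stand above 1 N).
It fails at once if The cards or the sheathed knife are moved more than 30 mm (distance of any of cards, sheath from where it was at the start of the episode above 0.03 m).
It also fails if it takes over 67 s, if anything falls off the work surface, if the arm or the gripper's body presses on something with over 40 N, if the wrist force passes 120 N, or if a joint passes its speed limit or range.

## Working session

There is one attempt and no reset: what is moved stays moved. The work goes in short steps, each a Python script; the robot and the scene stay as the last script left them, time stands still between calls to the robot, and variables do not carry over. Pictures are saved under pics/ and viewed, at most 10 in all, crops included, and the job is handed in when it is done.

```bash
mkdir -p pics; ls; cat > h.py <<'E'
import numpy as np, cv2
from bench import r, read_camera, finder
def save(p,n): cv2.imwrite(f'pics/{n}.png',cv2.cvtColor(p,cv2.COLOR_RGB2BGR))
def world(c,u,v,d):
    K=c['K'];p=np.array([(u-K[0,2])/K[0,0]*d,(v-K[1,2])/K[1,1]*d,d])
    return c['R'].T@(p-c['t'])
def proj(c,X):
    p=c['K']@(c['R']@np.array(X)+c['t']);return p[:2]/p[2]
def onz(c,u,v,z):
    o=-c['R'].T@c['t'];d=c['R'].T@np.linalg.inv(c['K'])@np.array([u,v,1.]);return o+d*(z-o[2])/d[2]
E
python3 - <<'E'
from h import *
for n in('top','side'):
    c=read_camera(n);save(c['pixels'],n)
    print(n,c['t'],(-c['R'].T@c['t']).round(3))
    for t in('console','cover_tab','jog_top','stand','pointer','green_mark','cards','sheath'):
        print(t,[(np.round(f['bbox']).astype(int).tolist(),round(f['confidence'],2)) for f in finder.find_in(t,c)[:3]])
print(r.get_state())
E
```

```text
pics
top [-0.02729837  0.52257026  0.81598318] [ 0.411 -0.011  0.878]
console [([128, 180, 235, 243], 0.97), ([95, 333, 204, 409], 0.68)]
cover_tab [([148, 345, 193, 401], 0.98), ([179, 186, 221, 236], 0.8)]
jog_top []
stand [([335, 124, 506, 298], 0.95)]
pointer [([347, 138, 495, 280], 0.78)]
green_mark [([335, 127, 506, 296], 0.72)]
cards [([157, 132, 212, 168], 0.73), ([129, 180, 234, 244], 0.66)]
sheath [([127, 264, 229, 286], 0.89)]
side [-0.47128067  0.20682749  1.26927147] [ 0.112 -0.848  1.07 ]
console [([260, 159, 327, 228], 0.75), ([144, 180, 220, 249], 0.74)]
cover_tab [([278, 172, 322, 205], 0.7), ([169, 200, 207, 229], 0.63)]
jog_top []
stand [([310, 246, 460, 371], 0.89)]
pointer [([319, 245, 445, 354], 0.72)]
green_mark [([307, 245, 460, 371], 0.76)]
cards [([320, 165, 353, 197], 0.91)]
sheath [([233, 182, 272, 231], 0.84)]
{'t': 0.9, 'joints': array([ 1.16049304e+00,  5.27469687e-01,  1.43269930e+00,  6.44239022e-06,
        1.18138371e+00, -1.78512030e-01]), 'qd': array([ 0.0007541 ,  0.00151107,  0.00019879, -0.00049346,  0.00060841,
       -0.00055315]), 'tau': array([-3.15083817e-04, -4.42302704e+01, -1.78424978e+01, -2.88654001e-04,
        7.56990303e-04, -7.54021102e-06]), 'tcp_pos': array([0.14354623, 0.60827593, 0.23132926]), 'ee_rot': array([3.63285458e-01, 3.12051135e+00, 6.27779208e-05]), 'contact_force': array([-0.25539575,  0.09449224,  0.13598846]), 'wrist_torque': array([ 0.01806973, -0.0032821 ,  0.03348692]), 'grasp_force': 0.0, 'grip_width': 0.9965602646076835}
```

View pics/top.png

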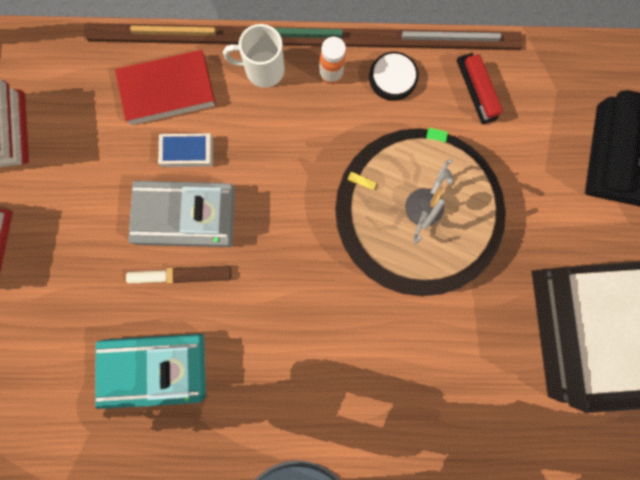

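```bash
python3 - <<'E'
import cv2
a=cv2.imread('pics/top.png')
b=cv2.resize(a[110:310,90:520],None,fx=1.85,fy=1.85,interpolation=cv2.INTER_CUBIC)
cv2.imwrite('pics/crop1.png',b)
E
```

```text
(no output)
```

View pics/crop1.png

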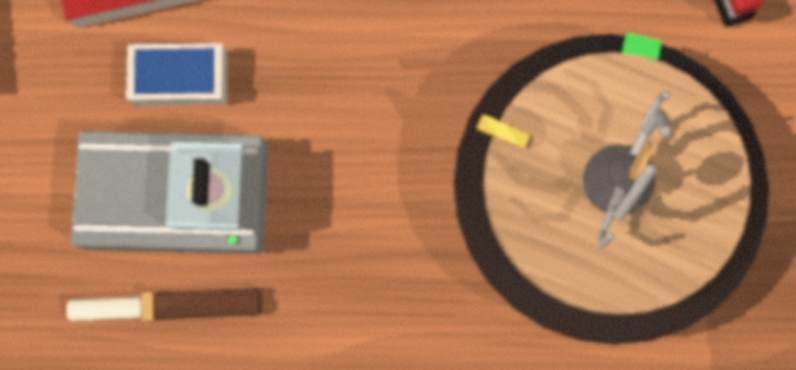

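The task's console is the grey one at about px (128–235, 180–243). Its hood and tab are at about (198, 208), and the cards and knife lie either side of it. The second candidate at (95–204, 333–409) is the turquoise look-alike with no cards or knife around it, so I leave that alone. The crop confirms the grey one: green LED, red button under the hood on its right (-y) side. The pointer is at (362, 181) and the mark at (437, 135).

```bash
cat > meas.py <<'E'
from h import *
def cloud(c,box,valid=True):
    l,t,rr,b=box;v,u=np.mgrid[t:b,l:rr];d=c['depth'][t:b,l:rr];K=c['K']
    P=np.stack([(u-K[0,2])/K[0,0]*d,(v-K[1,2])/K[1,1]*d,d],-1)
    return (P-c['t'])@c['R'],d>0,c['pixels'][t:b,l:rr]
def rect(P): 
    (cx,cy),(w,h),a=cv2.minAreaRect((P[:,:2]*1000).astype(np.float32))
    return (round(cx,1),round(cy,1)),(round(w,1),round(h,1)),round(a,1)
def comp(m):
    n,l,s,_=cv2.connectedComponentsWithStats(m.astype(np.uint8));return l==1+np.argmax(s[1:,4])
E
python3 - <<'E'
from meas import *
c=read_camera('top')
P,ok,px=cloud(c,(115,170,250,255)); z=P[...,2]
hz=np.histogram(z[ok],bins=np.arange(-.01,.11,.005));print(list(zip(hz[1].round(3),hz[0])))
for n,m in(('console',ok&(z>.032)&(z<.05)),('all',ok&(z>.03)),('hood',ok&(z>.064)&(z<.08)),('tab',ok&(z>.085))):
    if m.sum()>5:
        m=comp(m); print(n,m.sum(),rect(P[m]),np.median(z[m]).round(4))
dark=(px.max(-1)<60); 
m=comp(dark);v,u=np.nonzero(m);print('tab px',u.mean()+115,v.mean()+170,m.sum(),z[m].max(), onz(c,u.mean()+115,v.mean()+170,.096))
# turntable
P,ok,px=cloud(c,(325,115,515,305));z=P[...,2];h=px.astype(int)
for n,m in(('plate',ok&(z>.045)),('disc',ok&(z>.072)&(z<.083)),('green',(h[...,1]>h[...,0]+60)&(h[...,1]>h[...,2]+60)),('yellow',(h[...,0]>150)&(h[...,1]>130)&(h[...,2]<90))):
    m=comp(m)&ok; print(n,m.sum(),cv2.minEnclosingCircle((P[m][:,:2]*1000).astype(np.float32)),np.median(P[m],0).round(4),P[m].mean(0).round(4))
E
```

```text
[(np.float64(-0.01), np.int64(14)), (np.float64(-0.005), np.int64(3200)), (np.float64(0.0), np.int64(1647)), (np.float64(0.005), np.int64(53)), (np.float64(0.01), np.int64(50)), (np.float64(0.015), np.int64(55)), (np.float64(0.02), np.int64(50)), (np.float64(0.025), np.int64(51)), (np.float64(0.03), np.int64(93)), (np.float64(0.035), np.int64(2743)), (np.float64(0.04), np.int64(1565)), (np.float64(0.045), np.int64(72)), (np.float64(0.05), np.int64(10)), (np.float64(0.055), np.int64(17)), (np.float64(0.06), np.int64(17)), (np.float64(0.065), np.int64(281)), (np.float64(0.07), np.int64(1274)), (np.float64(0.075), np.int64(20)), (np.float64(0.08), np.int64(20)), (np.float64(0.085), np.int64(18)), (np.float64(0.09), np.int64(74)), (np.float64(0.095), np.int64(103)), (np.float64(0.1), np.int64(0))]
console 4442 ((563.8, 231.5), (190.5, 120.9), 89.6) 0.0394
all 6307 ((563.8, 231.5), (190.5, 120.9), 89.5) 0.0404
hood 1578 ((563.3, 187.0), (70.6, 84.6), 89.5) 0.0713
tab 195 ((563.1, 186.5), (12.6, 44.0), 88.3) 0.0951
tab px 198.21985815602835 208.31205673758865 141 0.8776414731053186 [0.56032091 0.18326678 0.096     ]
plate 22407 ((572.9173583984375, -219.0581512451172), 160.36151123046875) [ 0.5625 -0.2095  0.0782] [ 0.5654 -0.2132  0.0754]
disc 14017 ((573.2861938476562, -218.61924743652344), 131.04547119140625) [ 0.5653 -0.2167  0.0788] [ 0.5688 -0.2186  0.0788]
green 205 ((715.3682250976562, -252.18919372558594), 20.336475372314453) [ 0.7167 -0.2516  0.0585] [ 0.7169 -0.2519  0.0585]
yellow 325 ((760.735107421875, -349.9291687011719), 80.79220581054688) [ 0.7574 -0.3661 -0.0014] [ 0.7569 -0.3631 -0.0014]
```

```bash
cat >> meas.py <<'E'
C=np.array([.5731,-.2188])
def pointer(c):
    px=c['pixels'][120:300,330:510]; h=cv2.cvtColor(px,cv2.COLOR_RGB2HSV)
    m=(h[...,0]>22)&(h[...,0]<33)&(h[...,1]>140)&(h[...,2]>120)
    best=None
    n,l,s,ct=cv2.connectedComponentsWithStats(m.astype(np.uint8))
    for i in range(1,n):
        X=onz(c,ct[i][0]+330,ct[i][1]+120,.085)[:2]-C; rad=np.linalg.norm(X)
        if s[i,4]>15 and .105<rad<.15 and (best is None or s[i,4]>best[0]): best=(s[i,4],X,rad)
    if best is None: return None
    g=np.array([.7165,-.2516])-C
    a=np.arctan2(g[1],g[0])-np.arctan2(best[1][1],best[1][0])
    return a,best[0],best[2]   # negative before the mark
E
python3 - <<'E'
from meas import *
c=read_camera('top');print(pointer(c))
q=np.array([0,np.pi,0])
# hood open: approach on the -y side, shut fingers
r.command_gripper(0.0)
T=np.array([.5632,.1867])
r.goto([T[0],T[1]-.06,.16],q)
r.move_linear([T[0],T[1]-.06,.084],vel=.12)
s=r.get_state();print(s['t'],s['tcp_pos'],s['grip_width'],s['contact_force'])
print(r.move_linear([T[0],T[1]+.12,.084],vel=.06,f_stop=10))
s=r.get_state();print(s['t'],s['tcp_pos'],s['contact_force'])
y=s['tcp_pos'][1]
r.move_linear([T[0],y-.03,.084],vel=.1)
r.move_linear([T[0],y-.03,.14],vel=.15)
c=read_camera('top');save(c['pixels'],'top2');print(pointer(c))
E
```

```text
(np.float64(-1.4141034075704788), np.int32(173), np.float64(0.12067820411725337))
4.8417 [0.56367085 0.12687649 0.08438344] -0.0009681121133856567 [0.14109506 0.07486156 0.46697159]
True
6.7583 [0.56371045 0.25048624 0.08391473] [ 0.7507625  -5.21099511  2.8172451 ]
None
```

View pics/top2.png

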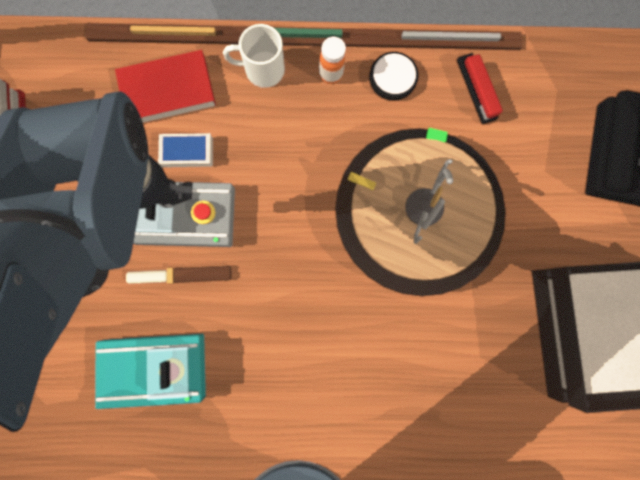

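The hood is open: the red button shows at (202, 212), with the hood and tab now at about (152, 212). The pointer is in the arm's shadow at (362, 181), so my colour mask needs tuning.

```bash
python3 - <<'E'
from meas import *
c=read_camera('top')
h=cv2.cvtColor(c['pixels'],cv2.COLOR_RGB2HSV)
print('ptr',[h[v,u].tolist() for u,v in((355,179),(360,181),(366,184),(372,186))],'wood',h[200,375],h[230,380],h[260,450],h[160,400],h[200,470])
P,ok,px=cloud(c,(115,170,250,255)); z=P[...,2]
hh=h[170:255,115:250]
red=((hh[...,0]<6)|(hh[...,0]>174))&(hh[...,1]>170)&(hh[...,2]>120)
m=comp(red);v,u=np.nonzero(m);print('button',m.sum(),onz(c,u.mean()+115,v.mean()+170,.062),np.median(z[m]),P[m].mean(0))
m=ok&(z>.066)&(z<.078);m=comp(m);print('hood right edge y',np.percentile(P[m][:,1],2),rect(P[m]))
E
```

```text
ptr [[22, 162, 179], [22, 163, 204], [22, 160, 202], [22, 162, 172]] wood [ 14 118 140] [ 14 118 205] [ 14 116 174] [ 15 114 225] [ 15 116 162]
button 178 [0.561813   0.18473117 0.062     ] 0.06155193324649985 [0.56029109 0.18266849 0.07067752]
hood right edge y 0.2373920359761485 ((545.9, 268.2), (64.1, 48.4), 89.1)
```

```bash
sed -i 's/(h\[...,0\]>22)&(h\[...,0\]<33)&(h\[...,1\]>140)&(h\[...,2\]>120)/(h[...,0]>18)\&(h[...,0]<34)\&(h[...,1]>138)\&(h[...,2]>60)/' meas.py
python3 - <<'E'
from meas import *
B=np.array([.5630,.1862])
r.move_linear([*B,.14]); r.move_linear([*B,.072],vel=.1)
p=pointer(read_camera('top'));print(p); assert p and abs(p[0]+1.41)<.08
a0=p[0]
t00=r.get_state()['t']
print(r.move_linear([*B,.053],vel=.03,f_stop=8))
s=r.get_state();t0=s['t'];print(t0-t00,s['tcp_pos'],s['contact_force'])
log=[]
while True:
    p=pointer(read_camera('top')); t=r.get_state()['t']-t0
    est=a0+.205*(t+.1)
    log.append((round(t,2),None if p is None else p[0].round(3),round(est,3)))
    a=p[0] if p is not None and abs(p[0]-est)<.15 else est
    if len(log)==6 and p and p[0]<a0+.05: print('not turning');break
    if a>-.045 or t>8: break
    r.pause(min(.3,max(.0,(-.045-a)/.205-.06)))
s=r.get_state();print(s['contact_force'],s['tcp_pos'])
r.move_linear([*B,.075],vel=.08)
print(log[::3],log[-3:])
c=read_camera('top');print(pointer(c));r.pause(.3);c=read_camera('top');print(pointer(c),r.get_state()['t']);save(c['pixels'],'top3')
E
```

```text
(np.float64(-1.4157165604611686), np.int32(256), np.float64(0.12208627183485997))
True
0.5500000000000007 [0.56341336 0.18627377 0.05611641] [-0.4185611  -0.29691618  4.81170567]
[-0.52566871 -0.53296735  5.8021803 ] [0.5634114  0.18623433 0.05608365]
[(0.05, np.float64(-1.392), np.float64(-1.385)), (1.1, np.float64(-1.175), np.float64(-1.17)), (2.15, np.float64(-0.949), np.float64(-0.954)), (3.2, np.float64(-0.728), np.float64(-0.739)), (4.25, np.float64(-0.509), np.float64(-0.524)), (5.3, np.float64(-0.292), np.float64(-0.309)), (6.35, np.float64(-0.078), np.float64(-0.093))] [(6.35, np.float64(-0.078), np.float64(-0.093)), (6.5, np.float64(-0.046), np.float64(-0.063)), (6.55, np.float64(-0.037), np.float64(-0.052))]
(np.float64(0.00079300370024879), np.int32(240), np.float64(0.1211474659944669))
(np.float64(0.0006701373758308538), np.int32(240), np.float64(0.12114377015217677)) 16.9833
```

View pics/top3.png

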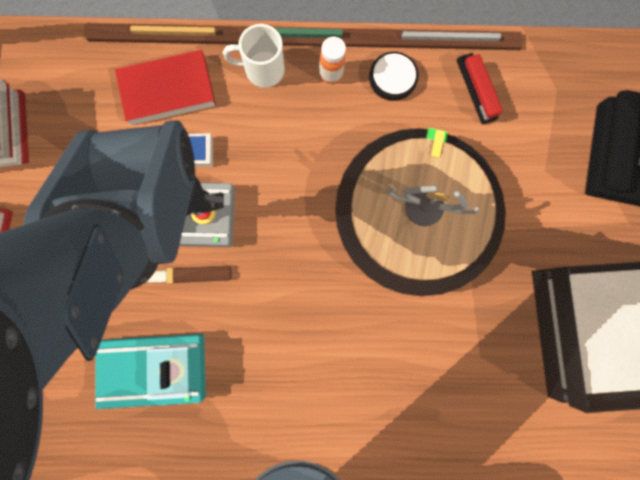

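The pointer now lies over the green mark at (438, 140) and has stopped. Next I close the hood.

```bash
python3 - <<'E'
from meas import *
x=.5632
r.move_linear([x,.1862,.15]); r.move_linear([x,.325,.15]); r.move_linear([x,.325,.084],vel=.12)
print(r.move_linear([x,.18,.084],vel=.06,f_stop=10))
s=r.get_state();print(s['t'],s['tcp_pos'],s['contact_force'])
y=s['tcp_pos'][1]
r.move_linear([x,y+.04,.084],vel=.1); r.move_linear([x,y+.04,.2])
r.goto_joints([1.161,.527,1.433,0,1.181,-.178])
c=read_camera('top');save(c['pixels'],'top4');print(pointer(c))
P,ok,px=cloud(c,(115,170,250,255)); z=P[...,2]
for lo,hi in((.064,.08),(.085,.11)):
    m=comp(ok&(z>lo)&(z<hi));print(rect(P[m]))
s=r.get_state();print(s['t'],s['tcp_pos'],s['contact_force'])
E
```

```text
True
21.2083 [0.56260348 0.20414295 0.08390608] [0.06462261 5.15569917 1.74428386]
(np.float64(0.0014490408139675448), np.int32(246), np.float64(0.12022613209613826))
((563.4, 187.0), (71.0, 84.6), 89.7)
((562.9, 186.7), (43.5, 12.8), 0.1)
24.7417 [0.14437412 0.60806677 0.23138236] [-0.35233906 -0.01544178 -1.18448517]
```

View pics/top4.png

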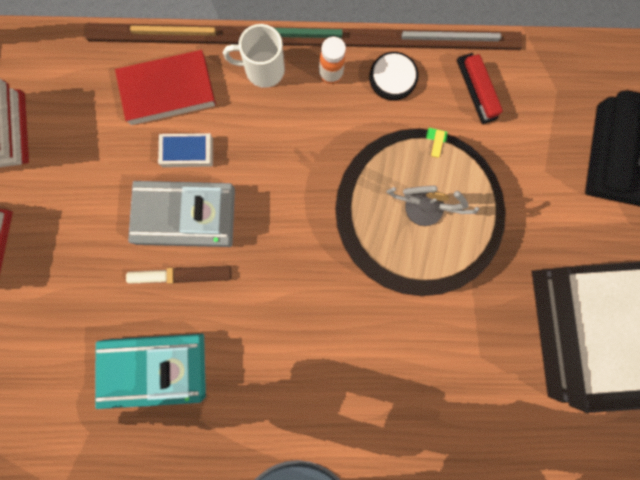

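The hood is back at its starting position, with the tab at (198, 208). The pointer is on the green mark, the cards and knife haven't moved, and the arm is clear.

```bash
python3 -c "
from bench import r
print(r.hand_in())"
```

```text
the job is handed in; nothing more can be done
None
```

The job is handed in: the pointer rests on the green mark (about 0.001 rad off by the top camera), the hood is shut over the button, the cards and knife lie where they were, and the arm is clear.

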